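Snap the cover onto the terminal box and keep it pressed

ROBOT

A 6-joint arm with a two-finger parallel gripper is mounted at the origin on a cart in front of the work surface, level with it; the furniture and walls round the work are solid. World frame = base frame: x ahead of the robot, y to its left, z up, the work surface at z = 0. Lengths are in m, angles in degrees, forces in N, time in s.
With the tool pointing down it reaches from about 0.25 to 0.725 m from the base axis. Payload 9.7 kg.
Tool frame: the origin (TCP) lies midway between the tips of the shut fingers; the grasp point (between the pads) lies 19 mm behind it; z points along the fingers, x is the direction in which the jaws open and shut, and the axes are right-handed (so a half turn about z gives the same grasp; the last joint's range is limited). The gripper opens to 85 mm and grips with 20 to 120 N. Pads are 22 mm wide; open, the fingers measure 114 mm over their backs; the gripper's body (76 mm by 85 mm) begins 54 mm behind the grasp point. The pads swing forward as they close: fully open they stand 13 mm farther back than shut.
Start: joints at [63.942, 4.979, 10.078, 95.1, 0, 90], TCP at [0.242, 0.494, 0.231] pointing down, gripper open.
Joint ranges: [-179.16, 179.16], [-48.56, 103.87], [-65.8, 70.77], [-126.05, 130.52], [-82.76, 87.17], [-180, 180]. Speed limits (degrees/s): [127.2, 127.2, 147.25, 180, 180, 180].

INTERFACE

Orientations are given as [roll, pitch, yaw] about the fixed x, y, z axes, in that order (R = Rz(yaw) Ry(pitch) Rx(roll)).
In Python, from workcell import bot, optics gives the robot as it stands.
- The arm moves only by the shell command python3 -m creep 'ROWS' [FORCE]. ROWS is JSON, a list of rows, each a list of 7 numbers: the shift along the tool's x, y, z in m, then the turn, a rotation vector about the tool's x, y, z in rad, then the opening, from 0 (shut) to 1 (fully open). A call has 1 to 8 rows; each row is the pose to reach, as a shift and turn from the pose commanded when the call began, along the tool's axes at that moment; what a row does not reach only later rows make up. A row lasts 1/10 s, in which the tool goes at most 50 mm and 8.59 degrees, less where a joint would pass 70% of its speed; a pose out of reach is approached as far as the arm can. A call with a gripper value outside its range is refused whole. The fingers move at their own pace and stop on an object; FORCE is the grip in N (left out, the last holds). Time passes only in rows, so rows that repeat a pose let the fingers close. It gives the time, the measured TCP pose, the force and the opening at its end, in the units of the state.
- bot.get_obs(): the state, without advancing time (a new reading comes with each control period).
- optics.camera(name): name is "side" or "top"; returns the picture (400x640x3 uint8, red, green, blue); there is no depth.
- optics.camera_params(name): a dict with "camera_matrix" (3x3 intrinsics, pixels), "R" (3x3) and "t" (3): a world point X has camera coordinates R X + t. Camera axes: x right, y down, z forward; pixel columns grow to the right and rows downward; lengths in m; the calibration is good to about 2 mm. A picture is of the moment at which its call begins. camera_params takes no time and is no camera call.
- bot.job_done(): hands the job in, once; it reports no verdict.
The state is a dict: "time": time; "q": joint angles; "qd": joint speeds; "joint_efforts": joint torques, N m; "ee_pos": TCP position; "tcp_rot": TCP orientation; "wrist_force": force on the tool from outside, world axes, zero at the start; "torque": the same for the moment, N m; "opening": finger opening in m.
Only numpy, scipy, OpenCV 4.12 (cv2) and the standard library are available. Lean on these libraries where they do the work, as an engineer would, in place of code of your own. Each camera call takes 0.05 s, during which the arm holds its last target.

TASK

Close the open terminal box that stands on the desk: set the long cover squarely on its rim, then press down until both latches snap home and the cover sits fully down on the rim. The box has just been glued to the desk, so do not let up after the snap: keep pressing the cover down firmly (about 10 to 15 N), and finish the program while still pressing. Leave everything else on the desk where it is.

Things in the scene. Friction and masses are not known exactly. Their poses are not given: they have to be found in the camera images.
- cover_grip (a point): the long cover, grey plastic, 63 x 103 mm plate 4 mm thick, about 110 g: middle of the grip bar on top of it. The bar, 16 mm (x) by 50 mm (y) by 32 mm high, stands mid-plate along the long side; this point is 16 mm below the bar's top, 16 mm above the plate's upper face, 20 mm above its underside, 42.5 mm above the skirt's lower edge. y along the bar, z up
- cover: the same cover, origin at the centre of the skirt's lower edge, on the desk at the start. The skirt is 22.5 mm deep and goes round the outside of the box's rim with 1.5 mm play on every side; its lowest 6 mm flare out by 3.5 mm as a lead-in (72 x 112 mm over the edge). Both end walls have a window for a latch. It fits either way round (half turn about z)
- box_seat (a point): the open terminal box, fixed to the desk: centre of its open top, at rim height, 70 mm above the desk; y along the box's long side, z up. With the cover home its plate lies on the rim and cover_grip is 20 mm above this point. Set on without pressing, the cover stops on the latches with cover_grip 34 to 37 mm above this point
- box: the same box, origin on the desk: a grey tower 54 mm (x) by 94 mm (y), 4 mm walls, on a 66 x 122 mm foot; a gland sticks out 13 mm low on its -x side. Pressing the cover on takes a force that rises to a peak (8 to 14 N) and drops suddenly when the latches snap into the windows, 6 to 1 mm from home; they then pull the cover down (up to 15 N) until the plate meets the rigid rim
- latch_a (a joint): spring latch on the box's +y end, a white round nub 7.5 mm below the rim that sticks out 4.5 mm: how far it is pushed in, m. 0 = sprung out (free, or snapped into the cover's window), about 0.003 while the skirt holds it in; stop at 0.006
- latch_b (a joint): the same latch on the -y end
- box_rim: the box's rim, the top 6 mm of its walls, which carries the cover; origin on the box's axis, 6 mm below box_seat, same axes
- short_cover_grip (a point): another, shorter cover of the same kind (63 x 55 mm plate) that does not belong to this box: leave it. This point is the middle of its grip bar, 16 x 30 x 32 mm, 42.5 mm above the desk; y along the bar
- screwdriver: screwdriver lying at the front of the desk, 27 x 192 x 23 mm, length along y, origin at the middle of its underside: leave it
- stapler: stapler, 30 x 136 x 49 mm, length along y, origin at the middle of its underside: leave it
- eyelet_tin: flat tin, 62 x 95 x 22 mm, length along y, origin at the middle of its underside: leave it
- loupe: black round print loupe, 37 mm wide and 34 mm high, origin at the middle of its underside: leave it
- ink_bottle: small upright ink bottle, 39 mm wide and 90 mm high, origin at the middle of its underside: leave it
- red_tape: narrow roll of tape lying flat, 80 mm across and 12 mm high, origin at the middle of its underside: leave it

How it is judged (in metres and radians):
On the way, in this order (a step that is already met when the one before it is completed fails the run):
1. the cover is set squarely on top of the box, resting on its latches, not yet snapped (horizontal distance between cover_grip and box_seat below 0.005 m and angle between the y axis of cover_grip and the y axis of box_seat, either way round below 0.1 rad and angle between cover_grip's own z axis and vertical below 0.12 rad and z of cover_grip in the frame of box_seat between 0.0225 and 0.04 m and contact force between cover and box above 0.3 N), for 0.05 s.
2. the cover has snapped home: down on the rim, both latches out in its windows (horizontal distance between cover_grip and box_seat below 0.003 m and angle between the y axis of cover_grip and the y axis of box_seat, either way round below 0.07 rad and angle between cover_grip's own z axis and vertical below 0.035 rad and z of cover_grip in the frame of box_seat between 0.0175 and 0.0215 m and value of joint each of latch_a, latch_b below 0.001 m), for 0.2 s.
At the end, for the whole second after the job is handed in: The cover is home (centred to 3 mm, within 0.07 rad of the box's direction, level to 0.035 rad, plate within 1.5 mm of the rim), both latches are out in its windows (under 1 mm pushed in), and the robot still presses it on the rim with 5 to 60 N through the last second (all of step 2 and contact force between cover and box_rim between 5 and 60 N); the arm keeps its last pose, push and grip.
It fails at once if another thing on the desk was moved by more than 30 mm (distance of any of screwdriver, stapler, eyelet_tin, loupe, ink_bottle, red_tape, short_cover_grip from where it was at the start of the episode above 0.03 m).
It also fails if it takes over 48 s, if anything falls off the work surface, if the arm or the gripper's body presses on something with over 40 N, if the wrist force passes 120 N, or if a joint passes its speed limit or range.

## Working session

There is one attempt and no reset: what is moved stays moved. The work goes in short steps, Python scripts to look and compute and a shell command to move; the robot and the scene stay as the last step left them, time stands still between calls to the robot, and variables do not carry over. Pictures are saved under pics/ and viewed, and the job is handed in when it is done.

```bash
mkdir -p pics; ls
python3 - <<'E'
from workcell import bot, optics
import cv2, numpy as np
o=bot.get_obs(); print(o)
for n in("side","top"):
    im=optics.camera(n); cv2.imwrite(f"pics/{n}0.png",im[:,:,::-1])
    p=optics.camera_params(n); print(n,p, -np.array(p["R"]).T@np.array(p["t"]))
E
```

```text
pics
{'time': 0.0, 'q': array([6.39420828e+01, 5.01161941e+00, 1.00317505e+01, 9.50990834e+01,
       8.45803339e-05, 8.99992763e+01]), 'qd': array([ 0.04221178,  0.08747279, -0.07752786, -0.05184687,  0.03529035,
       -0.10254914]), 'joint_efforts': array([ 3.91399866e-03, -5.20391071e+01,  4.64793599e+01,  1.67083705e-02,
        2.33581732e-04,  6.83754067e-07]), 'ee_pos': array([0.24149718, 0.49387587, 0.23055387]), 'tcp_rot': array([-1.79999914e+02,  7.89522738e-02,  6.39428064e+01]), 'wrist_force': array([0.03637798, 1.0318027 , 0.19797795]), 'torque': array([-0.00457467, -0.0071411 ,  0.00471424]), 'opening': 0.08502335453393198}
side {'camera_matrix': array([[364.22045565,   0.        , 321.09796581],
       [  0.        , 364.22045565, 201.71312161],
       [  0.        ,   0.        ,   1.        ]]), 'R': array([[ 0.98790722, -0.15484073, -0.00797978],
       [-0.07343349, -0.42194718, -0.90364158],
       [ 0.13655348,  0.89330002, -0.42821516]]), 't': array([-0.53300758,  0.11896718,  0.80451209])} [ 0.42543929 -0.75100409  0.44775468]
top {'camera_matrix': array([[372.28899963,   0.        , 323.08538495],
       [  0.        , 372.28899963, 202.30666537],
       [  0.        ,   0.        ,   1.        ]]), 'R': array([[-0.01357864, -0.9998355 , -0.01202468],
       [-0.99859052,  0.01417685, -0.05114668],
       [ 0.05130873,  0.01131323, -0.99861876]]), 't': array([0.01756003, 0.56552259, 1.04729222])} [ 0.5112287  -0.00230845  1.07498141]
```

View pics/top0.png

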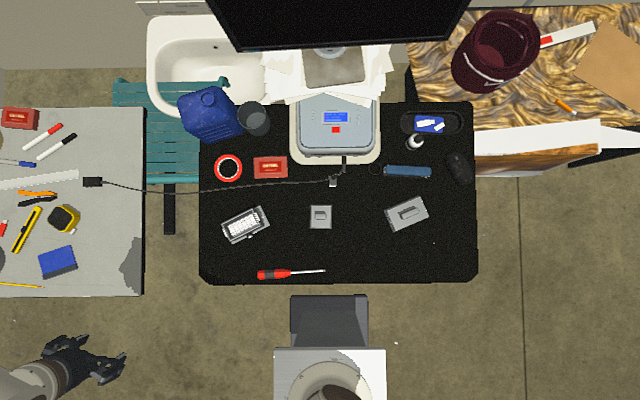

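View pics/side0.png

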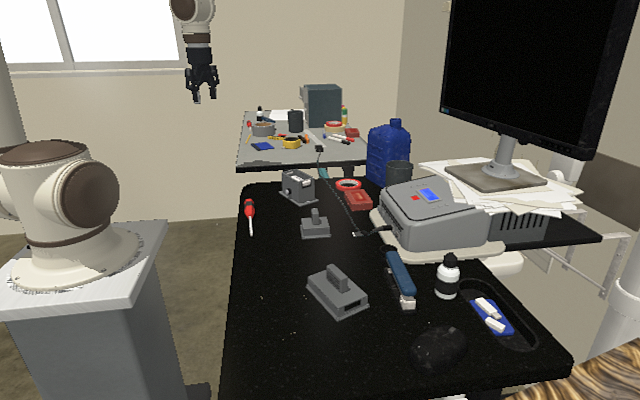

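The top view shows the open box at about (245,224), the short cover at (320,217) and the long cover at (407,212). The screwdriver is in front at (290,273). Next I'll enlarge these areas.

Run:
```python
import cv2, numpy as np
t=cv2.imread("pics/top0.png"); s=cv2.imread("pics/side0.png")
a=cv2.resize(t[190:255,210:280],None,fx=5.5,fy=5.5,interpolation=cv2.INTER_CUBIC)
b=cv2.resize(t[190:255,372:442],None,fx=5.5,fy=5.5,interpolation=cv2.INTER_CUBIC)
cv2.imwrite("pics/t_crop.png",np.hstack([a,b]))
a=cv2.resize(s[160:225,270:340],None,fx=5.5,fy=5.5,interpolation=cv2.INTER_CUBIC)
b=cv2.resize(s[258:323,302:372],None,fx=5.5,fy=5.5,interpolation=cv2.INTER_CUBIC)
cv2.imwrite("pics/s_crop.png",np.hstack([a,b]))
```

```text
(no output)
```

View pics/t_crop.png

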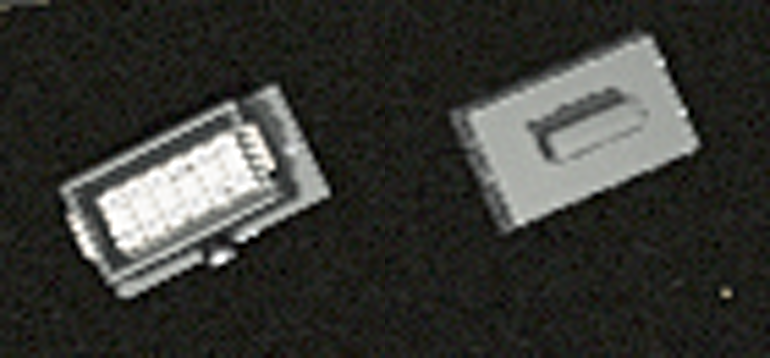

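View pics/s_crop.png

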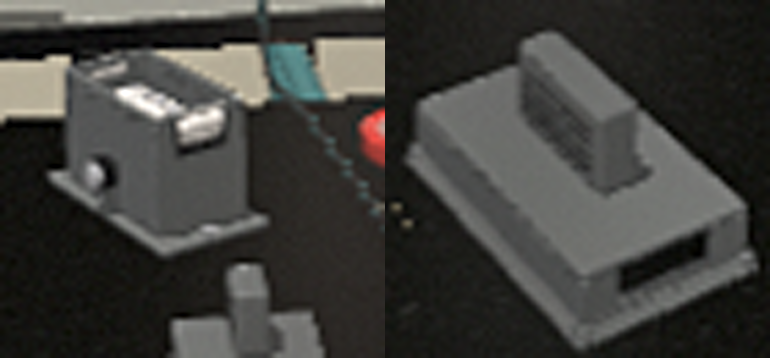

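Run:
```python
import cv2, numpy as np
def crop(f,x,y,w,h,k,out):
    t=cv2.imread(f); a=cv2.resize(t[y:y+h,x:x+w],None,fx=k,fy=k,interpolation=cv2.INTER_CUBIC)
    a=np.clip(a.astype(float)*1.5,0,255).astype(np.uint8)
    for i in range(0,w,5): cv2.line(a,(i*k,0),(i*k,8 if i%10 else 18),(0,255,255),1); i%10==0 and cv2.putText(a,str(x+i),(i*k,30),0,.4,(0,255,255))
    for i in range(0,h,5): cv2.line(a,(0,i*k),(8 if i%10 else 18,i*k),(0,255,255),1); i%10==0 and cv2.putText(a,str(y+i),(20,i*k+4),0,.4,(0,255,255))
    cv2.imwrite(out,a)
crop("pics/top0.png",212,200,65,50,12,"pics/tb.png")
crop("pics/side0.png",272,160,60,50,12,"pics/sb.png")
crop("pics/top0.png",380,190,55,45,13,"pics/tc.png")
```

```text
(no output)
```

View pics/tb.png

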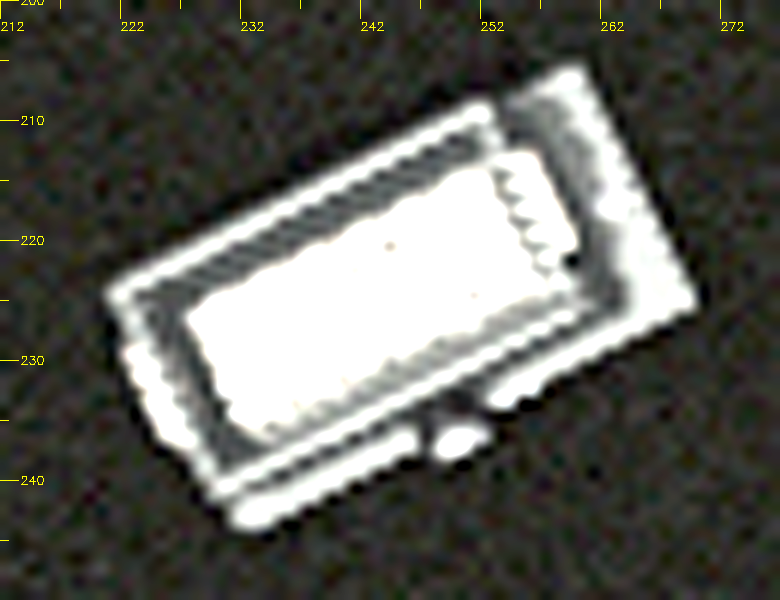

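View pics/sb.png

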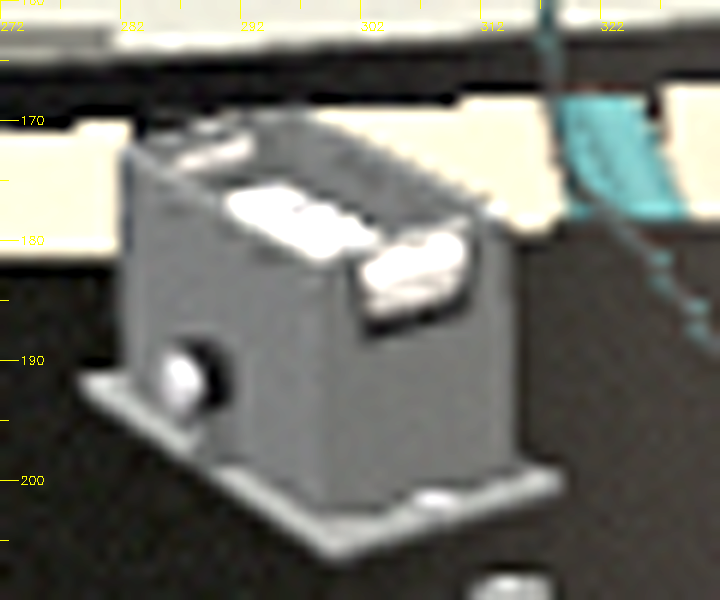

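View pics/tc.png

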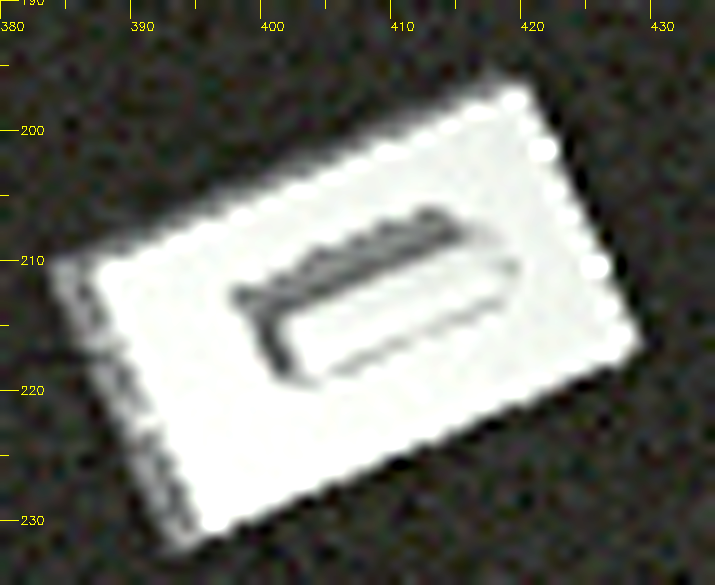

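Rim corners in the top enlargement are at (108,288), (487,103), (598,315) and (215,500). The side view shows both nubs and the tower. The plate corners are clear too, so I'll cast rays now.

```bash
cat > h.py <<'E'
import numpy as np
from workcell import bot, optics
P={n:{k:np.array(v) for k,v in optics.camera_params(n).items()} for n in("top","side")}
def ray(n,uv):
    p=P[n]; d=p["R"].T@np.linalg.solve(p["camera_matrix"],[uv[0],uv[1],1]); return -p["R"].T@p["t"],d
def plane(n,uv,z):
    c,d=ray(n,uv); return c+d*(z-c[2])/d[2]
def tri(a,b):
    (c1,d1),(c2,d2)=ray("top",a),ray("side",b); 
    s=np.linalg.lstsq(np.c_[d1,-d2],c2-c1,rcond=None)[0]; p,q=c1+s[0]*d1,c2+s[1]*d2; return (p+q)/2,np.linalg.norm(p-q)
def proj(n,X):
    p=P[n]; v=p["camera_matrix"]@(p["R"]@np.array(X)+p["t"]); return v[:2]/v[2]
def rect(Q):
    Q=np.array(Q); l=((Q[1]-Q[0])+(Q[2]-Q[3]))/2; s=((Q[0]-Q[3])+(Q[1]-Q[2]))/2
    print("ctr",Q.mean(0).round(4),"long",np.linalg.norm(l[:2]).round(4),"short",np.linalg.norm(s[:2]).round(4),"yaw of long",np.degrees(np.arctan2(l[1],l[0])).round(2),"yaw short",np.degrees(np.arctan2(s[1],s[0])).round(2))
E
python3 - <<'E'
from h import *
m=lambda x,y,k,X,Y:(x+X/k-.5,y+Y/k-.5)
T=[m(212,200,12,*c) for c in[(108,288),(487,103),(598,315),(215,500)]]
rect([plane("top",c,.07) for c in T])
foot=[m(212,200,12,*c) for c in[(580,65),(697,300),(240,530)]]
print([plane("top",c,.004).round(4) for c in foot])
S=[m(272,160,12,*c) for c in[(123,145),(325,265),(510,225)]]
rect4=[plane("side",c,.07).round(4) for c in S];print("side",rect4)
print("tri", [ (a.round(4),round(b,4)) for a,b in (tri(T[0],S[0]) if 0 else tri(T[3],S[0]),tri(T[2],S[1]),tri(T[1],S[2]))])
C=[m(380,190,13,*c) for c in[(93,268),(520,85),(640,348),(205,538)]]
rect([plane("top",c,.0265) for c in C])
B=[m(380,190,13,*c) for c in[(275,315),(475,235),(518,290),(310,383)]]
rect([plane("top",c,.0585) for c in B])
E
```

```text
ctr [0.5057 0.2321 0.07  ] long 0.0951 short 0.0539 yaw of long -64.85 yaw short 27.05
[array([0.5613, 0.1924, 0.004 ]), array([0.5045, 0.1646, 0.004 ]), array([0.451 , 0.2745, 0.004 ])]
side [array([0.4639, 0.2613, 0.07  ]), array([0.505 , 0.1751, 0.07  ]), array([0.5501, 0.1922, 0.07  ])]
tri [(array([0.4627, 0.2632, 0.0694]), np.float64(0.0025)), (array([0.5035, 0.1766, 0.0695]), np.float64(0.0032)), (array([0.5507, 0.2022, 0.066 ]), np.float64(0.0013))]
ctr [ 0.5308 -0.2272  0.0265] long 0.1016 short 0.0625 yaw of long -67.45 yaw short 22.13
ctr [ 0.5309 -0.2266  0.0585] long 0.0465 short 0.0152 yaw of long -67.87 yaw short 31.05
```

```bash
cat >> h.py <<'E'
from scipy.spatial.transform import Rotation as Ro
def to(pos,yaw,roll=180,pitch=0):
    o=bot.get_obs(); R=Ro.from_euler("xyz",o["tcp_rot"],degrees=True); G=Ro.from_euler("xyz",[roll,pitch,yaw],degrees=True)
    print("t",o["time"],"shift",(R.inv().apply(np.array(pos)-o["ee_pos"])).round(4),"turn",(R.inv()*G).as_rotvec().round(4),"at",o["ee_pos"].round(4),o["tcp_rot"].round(2),"F",o["wrist_force"].round(2))
E
python3 - <<'E'
from h import *
to([.40,.13,.23],22.5)
to([.531,-.227,.15],22.5)
E
```

```text
t 0.1 shift [-0.2573  0.3022  0.001 ] turn [4.000e-04 1.100e-03 7.233e-01] at [0.2415 0.4939 0.2307] [-1.800e+02  7.000e-02  6.394e+01] F [0.65 0.29 0.33]
t 0.1 shift [-0.5204  0.5767  0.0813] turn [4.000e-04 1.100e-03 7.233e-01] at [0.2415 0.4939 0.2307] [-1.800e+02  7.000e-02  6.394e+01] F [0.65 0.29 0.33]
```

```bash
python3 -m creep '[[-0.03,0.036,0,0,0,0.1,1],[-0.06,0.072,0,0,0,0.2,1],[-0.09,0.108,0,0,0,0.3,1],[-0.12,0.144,0,0,0,0.4,1],[-0.15,0.18,0,0,0,0.5,1],[-0.18,0.216,0,0,0,0.6,1],[-0.21,0.252,0,0,0,0.7,1],[-0.24,0.288,0,0,0,0.723,1]]' 60
python3 - <<'E'
from h import *
to([.531,-.227,.15],22.5)
E
```

```text
time: 0.9
ee_pos: [0.3951, 0.1501, 0.2312]
tcp_rot: [180.0, -0.0, 22.3]
wrist_force: [0.5, 1.3, 0.7]
opening: 0.0855
t 0.9 shift [-0.0176  0.4005  0.0812] turn [ 0.     -0.0001 -0.0031] at [0.3951 0.1501 0.2312] [180.    -0.    22.32] F [0.5  1.25 0.74]
```

```bash
python3 -m creep '[[-0.002,0.046,0.005,0,0,0,1],[-0.004,0.092,0.01,0,0,0,1],[-0.007,0.138,0.02,0,0,0,1],[-0.01,0.184,0.03,0,0,0,1],[-0.012,0.23,0.04,0,0,0,1],[-0.014,0.276,0.05,0,0,0,1],[-0.016,0.322,0.06,0,0,0,1],[-0.0176,0.366,0.07,0,0,0,1]]'
python3 -m creep '[[0,0.0175,0.005,0,0,0,1],[0,0.035,0.01,0,0,0,1],[0,0.035,0.01,0,0,0,1],[0,0.035,0.01,0,0,0,1]]'
python3 - <<'E'
from h import *; import cv2
o=bot.get_obs()
t=optics.camera("top"); s=optics.camera("side")
cv2.imwrite("pics/t1.png",t[...,::-1]);cv2.imwrite("pics/s1.png",s[...,::-1])
to([.531,-.227,.15],22.5)
to([.531,-.227,.0305],22.5)
print(proj("side",o["ee_pos"]),proj("top",o["ee_pos"]))
x,y=[int(v) for v in proj("side",o["ee_pos"])]
a=cv2.resize(s[220:330,280:380,::-1],None,fx=5,fy=5,interpolation=cv2.INTER_CUBIC)
cv2.imwrite("pics/s1c.png",a)
E
```

```text
time: 1.7
ee_pos: [0.5189, -0.195, 0.1605]
tcp_rot: [-180.0, 0.0, 22.5]
wrist_force: [1.4, 0.8, -0.1]
opening: 0.0856
time: 2.1
ee_pos: [0.5321, -0.2245, 0.1513]
tcp_rot: [-180.0, 0.0, 22.5]
wrist_force: [-0.6, 0.6, 0.1]
opening: 0.0854
t 2.2 shift [-0.0023  0.0022  0.002 ] turn [ 0.0003 -0.0006  0.0015] at [ 0.5323 -0.2241  0.152 ] [ 1.7998e+02 -3.0000e-02  2.2590e+01] F [ 0.52 -0.37  0.56]
t 2.2 shift [-0.0023  0.0021  0.1215] turn [ 0.0003 -0.0006  0.0015] at [ 0.5323 -0.2241  0.152 ] [ 1.7998e+02 -3.0000e-02  2.2590e+01] F [ 0.52 -0.37  0.56]
[336.69725137 224.24504119] [417.26403559 211.70769379]
```

View pics/s1.png

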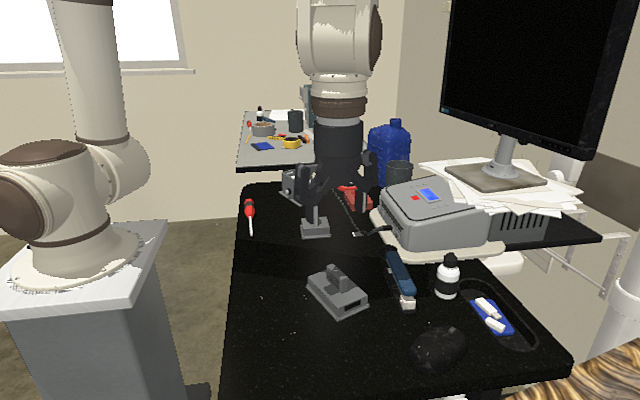

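View pics/s1c.png

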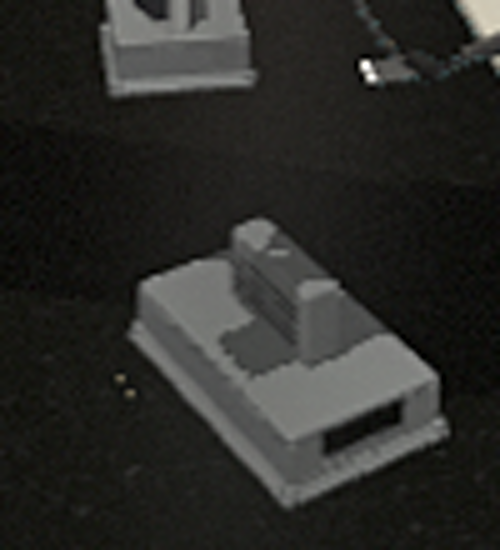

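```bash
python3 - <<'E'
from h import *
print(plane("side",(280+286/5-.5,220+257/5-.5),.0585))
E
python3 -m creep '[[-0.0023,0.0021,0.03,0,0,0,1],[-0.0023,0.0021,0.06,0,0,0,1],[-0.0023,0.0021,0.085,0,0,0,1],[-0.0023,0.0021,0.105,0,0,0,1],[-0.0023,0.0021,0.115,0,0,0,1],[-0.0023,0.0021,0.1215,0,0,0,1],[-0.0023,0.0021,0.1215,0,0,0,1]]'
```

```text
[ 0.53239658 -0.22795598  0.0585    ]
time: 2.9
ee_pos: [0.5309, -0.2276, 0.0299]
tcp_rot: [-180.0, -0.0, 22.6]
wrist_force: [-0.9, -0.2, 0.7]
opening: 0.0853
```

```bash
python3 -m creep '[[0,0,0,0,0,0,0],[0,0,0,0,0,0,0],[0,0,0,0,0,0,0],[0,0,0,0,0,0,0],[0,0,0,0,0,0,0],[0,0,0,0,0,0,0],[0,0,0,0,0,0,0],[0,0,0,0,0,0,0]]' 80
python3 -m creep '[[0,0,0,0,0,0,0],[0,0,-0.01,0,0,0,0],[0,0,-0.03,0,0,0,0],[0,0,-0.05,0,0,0,0],[0,0,-0.05,0,0,0,0]]'
```

```text
time: 3.7
ee_pos: [0.5311, -0.2282, 0.0302]
tcp_rot: [180.0, -0.0, 22.5]
wrist_force: [-0.2, -0.1, 5.1]
opening: 0.0149
time: 4.2
ee_pos: [0.5321, -0.2285, 0.0827]
tcp_rot: [179.8, -0.2, 22.5]
wrist_force: [0.6, 0.7, -1.6]
opening: 0.0145
```

Run:
```python
from h import *; import cv2
t=optics.camera("top"); s=optics.camera("side")
cv2.imwrite("pics/t2.png",t[...,::-1]);cv2.imwrite("pics/s2.png",s[...,::-1])
x,y=[int(v) for v in proj("side",bot.get_obs()["ee_pos"])];print(x,y)
a=cv2.resize(s[y-50:y+50,x-60:x+60,::-1],None,fx=6.5,fy=6,interpolation=cv2.INTER_CUBIC)
cv2.imwrite("pics/s2c.png",a)
x,y=[int(v) for v in proj("top",bot.get_obs()["ee_pos"])];print(x,y)
a=cv2.resize(t[y-40:y+40,x-50:x+50,::-1],None,fx=7,fy=7,interpolation=cv2.INTER_CUBIC)
cv2.imwrite("pics/t2c.png",a)
```

```text
336 261
412 212
```

View pics/s2c.png

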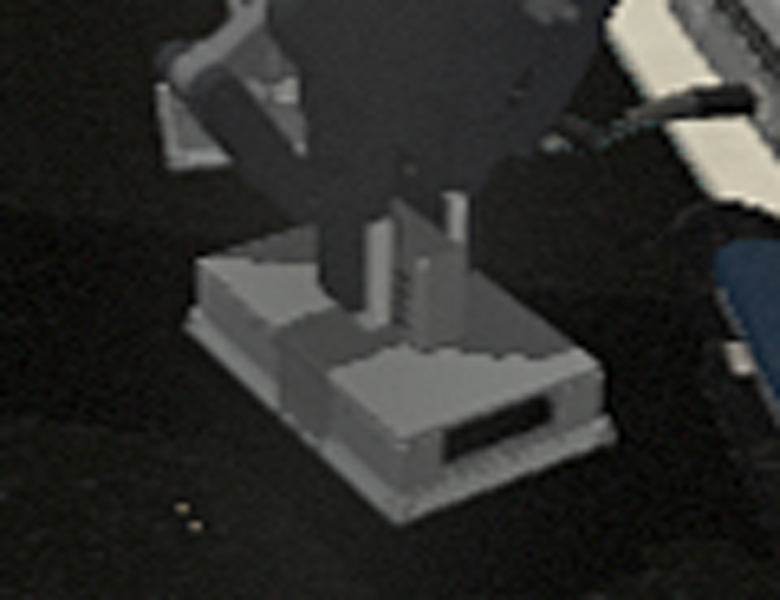

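View pics/t2c.png

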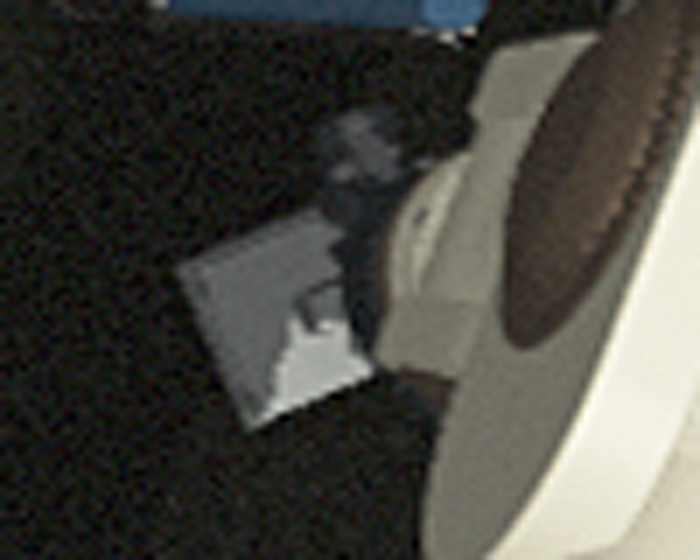

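The cover is held level with the bar between the pads. Next I'll refine the box pose with line fits on its outline: back edge at rim height, and front and right edges on the foot.

Run:
```python
from h import *; import cv2
t=cv2.imread("pics/top0.png",0); s=cv2.imread("pics/side0.png",0)
def edge(n,im,a,b,z,lo=.12,hi=.88):
    # subpixel half-level crossings across segment a->b (outside darker), fit line on plane z
    a,b=np.array(a),np.array(b); d=(b-a)/np.linalg.norm(b-a); nrm=np.array([-d[1],d[0]])
    pts=[]
    for f in np.linspace(lo,hi,30):
        p=a+f*(b-a); ss=np.linspace(-3,3,61); q=p+ss[:,None]*nrm
        v=cv2.remap(im.astype(np.float32),q[:,0:1].astype(np.float32),q[:,1:2].astype(np.float32),cv2.INTER_LINEAR).ravel()
        v=cv2.GaussianBlur(v[None],(9,1),2)[0]; g=np.abs(np.gradient(v)); 
        g[:5]=0;g[-5:]=0; w=g*(g>.5*g.max()); k=(w*ss).sum()/w.sum(); pts.append(p+k*nrm)
    X=np.array([plane(n,p,z)[:2] for p in pts],np.float32); l=cv2.fitLine(X,cv2.DIST_HUBER,0,.0005,.0001).ravel()
    r=(X-l[2:])@[-l[1],l[0]]; return l,np.abs(r).mean()
m=lambda X,Y:(212+X/12-.5,200+Y/12-.5)
E={"rim back":((108,288),(487,103),.07),"rim left":((108,288),(215,500),.07),"foot right":((580,65),(697,300),.004),"foot front R":((480,405),(697,300),.004),"foot front L":((240,530),(415,440),.004)}
for k,(a,b,z) in E.items():
    l,r=edge("top",t,m(*a),m(*b),z,*((.05,.2) if k=="rim left" else (.12,.88)))
    print(k,"dir",np.degrees(np.arctan2(l[1],l[0]))%180,"pt",l[2:].round(4),"res",round(r,5))
    th=np.radians(25.7);ex=np.array([np.cos(th),np.sin(th)]);ey=np.array([-ex[1],ex[0]]);c=np.array([.506,.2325])
    print("   offset in box frame x,y from (.506,.2325):",((l[2:]-c)@ex).round(4),((l[2:]-c)@ey).round(4))
```

```text
rim back dir 115.94122 pt [0.5298 0.2428] res 0.00016
   offset in box frame x,y from (.506,.2325): 0.0259 -0.001
rim left dir 33.70823 pt [0.5041 0.2845] res 0.00046
   offset in box frame x,y from (.506,.2325): 0.0208 0.0477
foot right dir 27.01303 pt [0.5367 0.1806] res 0.00039
   offset in box frame x,y from (.506,.2325): 0.0051 -0.0601
foot front R dir 114.54696 pt [0.4923 0.1897] res 0.00095
   offset in box frame x,y from (.506,.2325): -0.0309 -0.0326
foot front L dir 117.59895 pt [0.4604 0.2552] res 0.00059
   offset in box frame x,y from (.506,.2325): -0.0312 0.0402
```

Run:
```python
from h import *
to([.5064,.2327,.17],26); to([.53,-.2,.17],26)
```

```text
t 4.3 shift [ 0.1538 -0.435  -0.0904] turn [ 0.0001 -0.0002 -0.0608] at [ 0.531  -0.228   0.0796] [ 1.7999e+02 -1.0000e-02  2.2520e+01] F [ 0.35 -0.08 -1.21]
t 4.3 shift [ 0.0099 -0.0262 -0.0904] turn [ 0.0001 -0.0002 -0.0608] at [ 0.531  -0.228   0.0796] [ 1.7999e+02 -1.0000e-02  2.2520e+01] F [ 0.35 -0.08 -1.21]
```

```bash
python3 -m creep '[[0,0,-0.02,0,0,0,0],[0,0,-0.05,0,0,0,0],[0.005,-0.015,-0.08,0,0,-0.01,0],[0.015,-0.045,-0.09,0,0,-0.02,0],[0.029,-0.083,-0.09,0,0,-0.03,0],[0.043,-0.121,-0.09,0,0,-0.04,0],[0.057,-0.16,-0.09,0,0,-0.05,0],[0.071,-0.2,-0.09,0,0,-0.06,0]]'
python3 - <<'E'
from h import *
to([.5064,.2327,.17],26)
E
```

```text
time: 5.1
ee_pos: [0.5191, -0.0146, 0.1683]
tcp_rot: [-180.0, 0.1, 26.0]
wrist_force: [1.2, 0.0, -0.5]
opening: 0.0149
t 5.1 shift [ 0.0968 -0.2279 -0.0016] turn [-0.0008  0.0017 -0.0008] at [ 0.5191 -0.0146  0.1683] [-1.7995e+02  1.0000e-01  2.5950e+01] F [ 1.19  0.01 -0.55]
```

```bash
python3 -m creep '[[0.015,-0.035,0,0,0,0,0],[0.03,-0.07,0,0,0,0,0],[0.045,-0.105,0,0,0,0,0],[0.06,-0.14,0,0,0,0,0],[0.072,-0.17,0,0,0,0,0],[0.082,-0.195,0,0,0,0,0],[0.087,-0.207,0,0,0,0,0],[0.087,-0.207,0,0,0,0,0]]'
python3 - <<'E'
from h import *
to([.5064,.2327,.125],26)
E
```

```text
time: 5.9
ee_pos: [0.507, 0.2092, 0.1685]
tcp_rot: [-180.0, 0.1, 26.1]
wrist_force: [-0.6, -0.7, -0.2]
opening: 0.0145
t 5.9 shift [ 0.0099 -0.0214  0.0435] turn [-0.0002  0.0019  0.0012] at [0.507  0.2092 0.1685] [-1.7999e+02  1.1000e-01  2.6070e+01] F [-0.55 -0.73 -0.16]
```

```bash
python3 -m creep '[[0.003,-0.007,0.005,0,0,0,0],[0.007,-0.015,0.015,0,0,0,0],[0.0099,-0.0214,0.03,0,0,0,0],[0.0099,-0.0214,0.0435,0,0,0,0],[0.0099,-0.0214,0.0435,0,0,0,0],[0.0099,-0.0214,0.0435,0,0,0,0]]'
cat > look.py <<'E'
import sys; from h import *; import cv2
k=sys.argv[1]
t=optics.camera("top"); s=optics.camera("side")
cv2.imwrite(f"pics/t{k}.png",t[...,::-1]);cv2.imwrite(f"pics/s{k}.png",s[...,::-1])
a=cv2.resize(s[140:215,262:342,::-1],None,fx=9.5,fy=8,interpolation=cv2.INTER_CUBIC)
a=np.clip(a*1.4,0,255); cv2.imwrite(f"pics/s{k}c.png",a)
a=cv2.resize(t[195:255,205:285,::-1],None,fx=9.5,fy=9.5,interpolation=cv2.INTER_CUBIC)
a=np.clip(a*1.4,0,255); cv2.imwrite(f"pics/t{k}c.png",a)
to([.5064,.2327,.10],26)
E
python3 look.py 3
```

```text
time: 6.5
ee_pos: [0.5068, 0.2313, 0.1257]
tcp_rot: [180.0, 0.1, 25.9]
wrist_force: [0.2, -0.4, -0.3]
opening: 0.0148
t 6.6 shift [-0.0003 -0.0015  0.0268] turn [ 0.0001 -0.0007 -0.0011] at [0.5073 0.2315 0.1268] [ 1.800e+02 -4.000e-02  2.594e+01] F [ 0.14  0.6  -0.5 ][ WARN:0@3.165] global loadsave.cpp:1063 imwrite_ Unsupported depth image for selected encoder is fallbacked to CV_8U.
```

View pics/s3c.png

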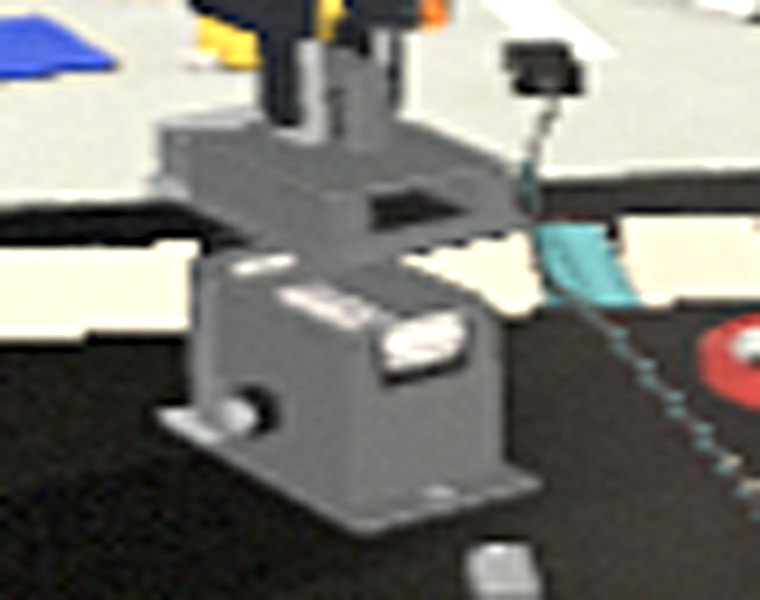

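View pics/t3c.png

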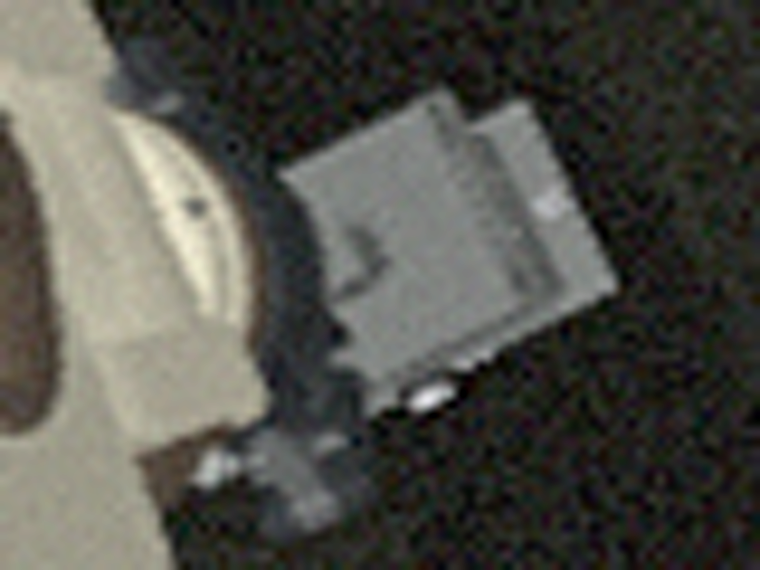

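Run:
```python
from h import *
def bf(c,yaw,pts):
    R=Ro.from_euler("z",yaw,degrees=True); return [np.array(c)+R.apply(p) for p in pts]
pc=lambda n,X: ((proj(n,X)+.5-np.array([262,140] if n=="side" else [205,195]))*(np.array([9.5,8]) if n=="side" else 9.5)).round(0)
box=bf([.506,.2334,.07],26,[(-.027,-.047,0),(.027,-.047,0),(-.027,.047,0)])
foot=bf([.506,.2334,.003],26,[(-.033,-.061,0),(.033,-.061,0),(-.033,.061,0)])
cov=bf([.5072+.0008*-.44,.2314+.0008*.9,.126-.0037],26,[(-.0315,-.0515,0),(.0315,-.0515,0),(-.0315,.0515,0)])
for nm,L in(("box",box),("foot",foot),("cov",cov)):
    for n in("side","top"): print(nm,n,[tuple(pc(n,X)) for X in L])
```

```text
box side [(np.float64(342.0), np.float64(333.0)), (np.float64(496.0), np.float64(299.0)), (np.float64(183.0), np.float64(255.0))]
box top [(np.float64(531.0), np.float64(295.0)), (np.float64(447.0), np.float64(126.0)), (np.float64(234.0), np.float64(445.0))]
foot side [(np.float64(357.0), np.float64(527.0)), (np.float64(542.0), np.float64(480.0)), (np.float64(157.0), np.float64(413.0))]
foot top [(np.float64(620.0), np.float64(290.0)), (np.float64(524.0), np.float64(96.0)), (np.float64(260.0), np.float64(472.0))]
cov side [(np.float64(333.0), np.float64(196.0)), (np.float64(518.0), np.float64(160.0)), (np.float64(156.0), np.float64(119.0))]
cov top [(np.float64(523.0), np.float64(302.0)), (np.float64(420.0), np.float64(93.0)), (np.float64(180.0), np.float64(474.0))]
```

Run:
```python
import cv2,numpy as np
s=cv2.imread("pics/s3.png"); a=cv2.resize(s[150:210,275:325],None,fx=14,fy=10,interpolation=cv2.INTER_CUBIC).astype(float)
a=np.clip((a-40)*2,0,255)
cv2.imwrite("pics/s3d.png",a.astype(np.uint8))
```

```text
(no output)
```

View pics/s3d.png

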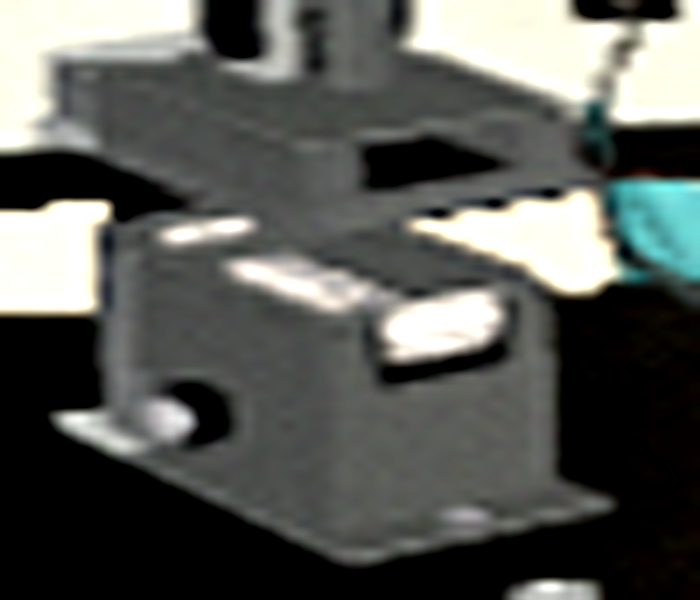

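Projected box and cover corners match both pictures to about 1 mm. I'll go down onto the rim in small steps and watch the force.

```bash
python3 -m creep '[[-0.0002,-0.0015,0.005,0,0,0,0],[-0.0002,-0.0015,0.012,0,0,0,0],[-0.0002,-0.0015,0.018,0,0,0,0],[-0.0002,-0.0015,0.023,0,0,0,0],[-0.0002,-0.0015,0.026,0,0,0,0],[-0.0002,-0.0015,0.028,0,0,0,0],[-0.0002,-0.0015,0.028,0,0,0,0]]'
python3 -m creep '[[0,0,0.001,0,0,0,0],[0,0,0.002,0,0,0,0],[0,0,0.003,0,0,0,0],[0,0,0.003,0,0,0,0]]'
python3 -c "
from h import *
to([.5064,.2327,.095],26);print(bot.get_obs()['torque'])"
```

```text
time: 7.3
ee_pos: [0.5061, 0.2329, 0.098]
tcp_rot: [-180.0, 0.0, 26.0]
wrist_force: [-0.7, -0.0, -0.8]
opening: 0.0148
time: 7.7
ee_pos: [0.5062, 0.233, 0.0952]
tcp_rot: [180.0, 0.0, 26.0]
wrist_force: [0.2, 0.3, -0.1]
opening: 0.0147
t 7.7 shift [0.0001 0.0003 0.0002] turn [ 0.      0.0001 -0.0008] at [0.5062 0.233  0.0952] [180.     0.    25.96] F [ 0.2   0.28 -0.06]
[0.00508368 0.03835226 0.01558027]
```

```bash
python3 -m creep '[[0,0,0.0005,0,0,0,0],[0,0,0.001,0,0,0,0],[0,0,0.001,0,0,0,0]]'
python3 -m creep '[[0,0,0.0005,0,0,0,0],[0,0,0.001,0,0,0,0],[0,0,0.001,0,0,0,0]]'
python3 look.py 4
python3 -c "
from h import *
print(bot.get_obs()['torque'])"
```

```text
time: 8.0
ee_pos: [0.5062, 0.2329, 0.0942]
tcp_rot: [180.0, 0.0, 26.0]
wrist_force: [0.5, -0.3, -1.1]
opening: 0.0152
time: 8.3
ee_pos: [0.5063, 0.2329, 0.0933]
tcp_rot: [180.0, -0.0, 26.0]
wrist_force: [0.0, -1.4, -1.2]
opening: 0.0152
t 8.4 shift [ 0.0001  0.0003 -0.0067] turn [ 0.0001  0.0001 -0.0009] at [0.5062 0.2329 0.0933] [179.99   0.    25.95] F [-0.04 -0.91 -0.73]
[-0.09638606 -0.06051533 -0.00460567][ WARN:0@3.732] global loadsave.cpp:1063 imwrite_ Unsupported depth image for selected encoder is fallbacked to CV_8U.
```

View pics/s4c.png

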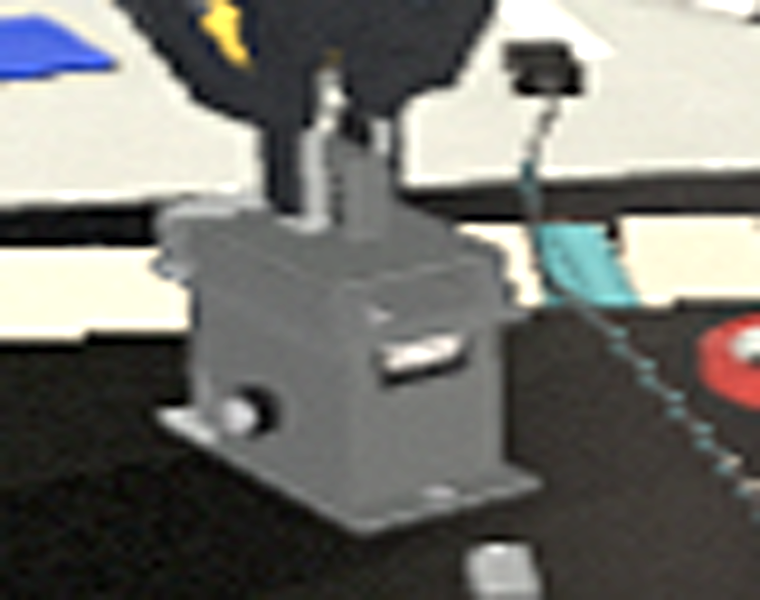

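View pics/t4c.png

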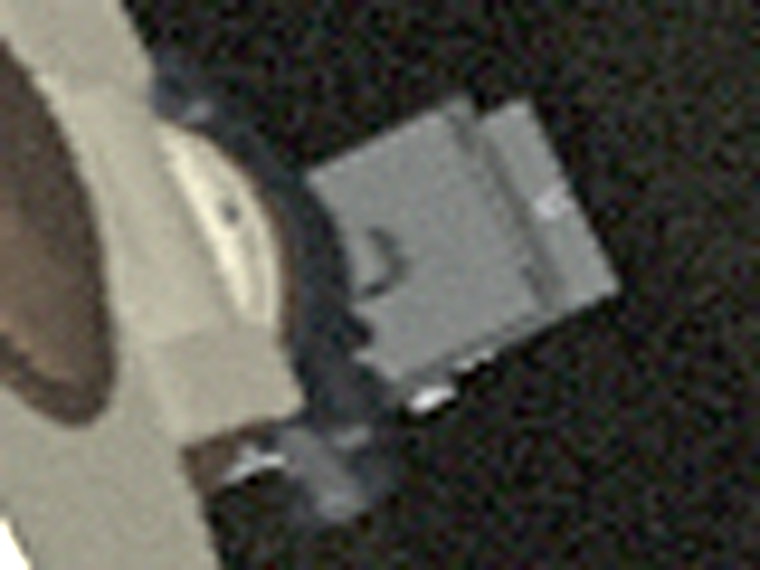

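The skirt now surrounds the rim: the box wall shows through its window, the white nub is just below the flare at about (422,352), and both vertical edges line up. I'll continue in small steps.

```bash
for i in 1 2 3; do python3 -m creep '[[0,0,0.0005,0,0,0,0],[0,0,0.001,0,0,0,0],[0,0,0.001,0,0,0,0]]'; done
```

```text
time: 8.7
ee_pos: [0.5064, 0.2329, 0.0926]
tcp_rot: [180.0, -0.0, 25.9]
wrist_force: [-0.1, -2.0, 2.2]
opening: 0.0149
time: 9.0
ee_pos: [0.5065, 0.2331, 0.0921]
tcp_rot: [180.0, -0.1, 26.0]
wrist_force: [-0.3, -1.8, 6.9]
opening: 0.0149
time: 9.3
ee_pos: [0.5066, 0.2331, 0.0914]
tcp_rot: [180.0, -0.1, 26.0]
wrist_force: [-0.5, -1.3, 8.0]
opening: 0.0145
```

```bash
for i in 1 2 3; do python3 -m creep '[[0,0.0002,0.0005,0,0,0,0],[0,0.0002,0.001,0,0,0,0],[0,0.0002,0.001,0,0,0,0]]'; done
```

```text
time: 9.6
ee_pos: [0.5068, 0.2331, 0.0908]
tcp_rot: [-180.0, -0.1, 26.0]
wrist_force: [-2.0, -1.4, 10.8]
opening: 0.0149
time: 9.9
ee_pos: [0.507, 0.2331, 0.0903]
tcp_rot: [-180.0, -0.2, 26.0]
wrist_force: [-1.2, -1.6, 12.7]
opening: 0.0147
time: 10.2
ee_pos: [0.5073, 0.233, 0.0896]
tcp_rot: [-180.0, -0.2, 26.0]
wrist_force: [-2.6, -0.9, 14.9]
opening: 0.0149
```

```bash
python3 look.py 5 2>/dev/null; python3 -c "
from h import *
print(bot.get_obs()['torque'])"
```

```text
t 10.3 shift [-0.0009 -0.0001 -0.0104] turn [-0.0004 -0.0036 -0.0007] at [0.5073 0.233  0.0896] [-179.97   -0.2    25.96] F [-2.71 -1.55 14.91]
[-0.23871326  0.62135978  0.00641475]
```

View pics/s5c.png

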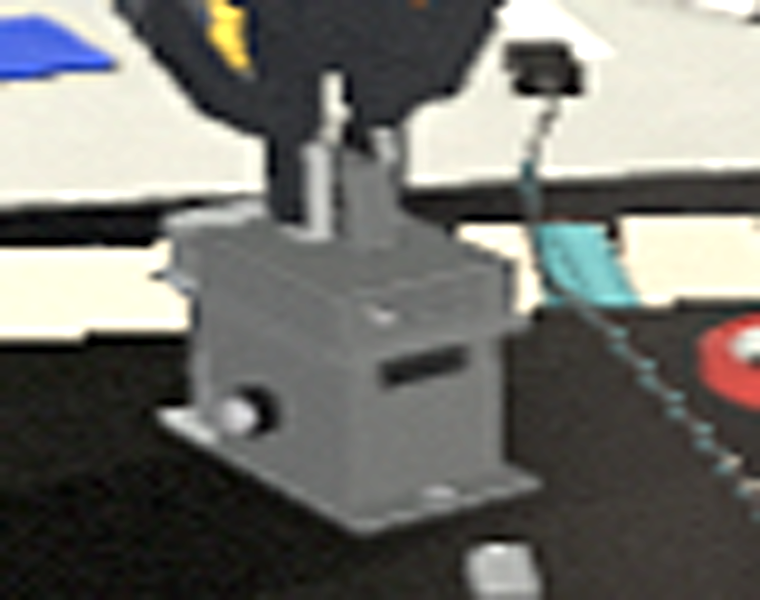

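```bash
python3 -m creep '[[-0.0005,0,0,0,0,0,0],[-0.0009,0,0,0,0,0,0],[-0.0009,0,0,0,0,0,0]]'
for i in 1 2 ; do python3 -m creep '[[-0.0002,0,0.0005,0,0,0,0],[-0.0003,0,0.001,0,0,0,0],[-0.0003,0,0.001,0,0,0,0]]'; done
```

```text
time: 10.6
ee_pos: [0.5071, 0.233, 0.0896]
tcp_rot: [-180.0, -0.3, 26.0]
wrist_force: [1.9, 1.1, 13.2]
opening: 0.0148
time: 10.9
ee_pos: [0.5071, 0.233, 0.0892]
tcp_rot: [-180.0, -0.3, 26.0]
wrist_force: [0.7, 1.4, 16.3]
opening: 0.0148
time: 11.2
ee_pos: [0.5069, 0.2328, 0.0878]
tcp_rot: [-180.0, -0.3, 26.0]
wrist_force: [2.4, 0.6, 13.5]
opening: 0.0149
```

```bash
for i in 1 2 3; do python3 -m creep '[[0,0,0.0005,0,0,0,0],[0,0,0.001,0,0,0,0],[0,0,0.001,0,0,0,0]]'; done
```

```text
time: 11.5
ee_pos: [0.5067, 0.2327, 0.0864]
tcp_rot: [-180.0, -0.3, 26.0]
wrist_force: [1.6, 1.1, 10.2]
opening: 0.0148
time: 11.8
ee_pos: [0.5065, 0.2327, 0.0848]
tcp_rot: [-180.0, -0.2, 26.0]
wrist_force: [2.4, 0.8, 7.5]
opening: 0.0149
time: 12.1
ee_pos: [0.5063, 0.2326, 0.0834]
tcp_rot: [-180.0, -0.2, 26.0]
wrist_force: [2.9, 1.1, 5.1]
opening: 0.0145
```

```bash
for i in 1 2 3 4; do python3 -m creep '[[0.0002,0,0.0005,0,0,0,0],[0.0003,0,0.001,0,0,0,0],[0.0003,0,0.001,0,0,0,0]]'; done
```

```text
time: 12.4
ee_pos: [0.506, 0.2324, 0.0813]
tcp_rot: [-180.0, -0.1, 26.0]
wrist_force: [4.8, 2.2, 0.4]
opening: 0.0148
time: 12.7
ee_pos: [0.506, 0.2324, 0.0796]
tcp_rot: [-180.0, -0.0, 26.0]
wrist_force: [6.5, 2.5, -4.6]
opening: 0.0147
time: 13.0
ee_pos: [0.506, 0.2324, 0.0789]
tcp_rot: [-180.0, -0.0, 26.0]
wrist_force: [4.4, 2.4, -2.2]
opening: 0.0146
time: 13.3
ee_pos: [0.5061, 0.2323, 0.0782]
tcp_rot: [180.0, 0.0, 26.0]
wrist_force: [1.2, 2.4, 0.3]
opening: 0.0148
```

Both latches seem to have snapped: the force fell to zero and then turned to a pull. I'll go on down until the plate meets the rigid rim.

```bash
for i in 1 2 3; do python3 -m creep '[[0,0.0002,0.0005,0,0,0,0],[0,0.0002,0.001,0,0,0,0],[0,0.0002,0.001,0,0,0,0]]'; done
```

```text
time: 13.6
ee_pos: [0.5063, 0.232, 0.0772]
tcp_rot: [180.0, 0.0, 26.0]
wrist_force: [3.1, 1.6, -0.2]
opening: 0.0146
time: 13.9
ee_pos: [0.5063, 0.232, 0.077]
tcp_rot: [-180.0, -0.0, 26.0]
wrist_force: [-0.9, -0.2, 7.3]
opening: 0.015
time: 14.2
ee_pos: [0.5063, 0.2321, 0.0771]
tcp_rot: [-180.0, -0.1, 26.0]
wrist_force: [-3.5, 0.9, 14.2]
opening: 0.0147
```

```bash
python3 -m creep '[[-0.0005,0,0,0,0,0,0],[-0.0006,0,0,0,0,0,0],[-0.0006,0,0,0,0,0,0],[-0.0006,0,0,0,0,0,0],[-0.0006,0,0,0,0,0,0]]'; python3 look.py 6 2>/dev/null
```

```text
time: 14.7
ee_pos: [0.5063, 0.232, 0.0771]
tcp_rot: [-180.0, -0.1, 26.0]
wrist_force: [-0.6, 3.2, 12.0]
opening: 0.0149
t 14.8 shift [ 0.0004 -0.0006 -0.0229] turn [-0.0006 -0.0023 -0.0005] at [0.5063 0.232  0.0771] [-1.7997e+02 -1.3000e-01  2.5970e+01] F [-0.31  2.37 12.55]
```

View pics/s6c.png

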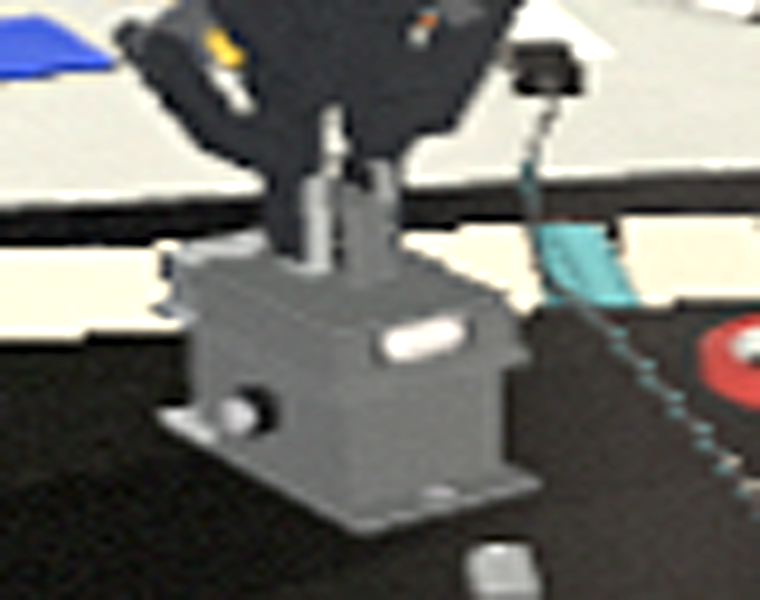

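View pics/t6.png

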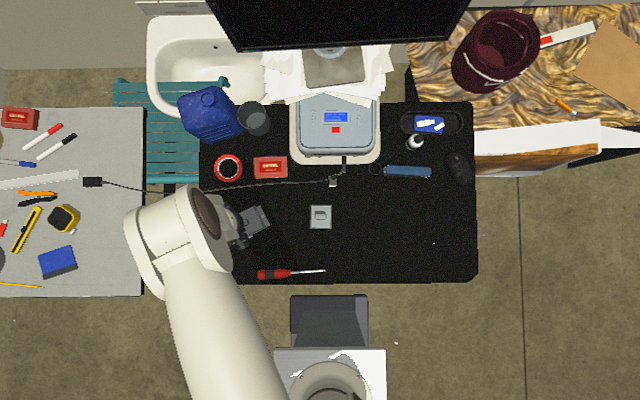

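```bash
python3 -m creep '[[0,0,0,0,0,0,0],[0,0,0,0,0,0,0],[0,0,0,0,0,0,0],[0,0,0,0,0,0,0],[0,0,0,0,0,0,0]]'; python3 -c "
from h import *
o=bot.get_obs();print(o['time'],o['ee_pos'],o['wrist_force'],o['torque']);print(bot.job_done())"
```

```text
time: 15.3
ee_pos: [0.5063, 0.232, 0.0771]
tcp_rot: [-180.0, -0.1, 26.0]
wrist_force: [-0.7, 2.7, 11.7]
opening: 0.0147
15.3 [0.50632341 0.23204153 0.07707591] [-0.74986325  2.66758532 11.74623925] [0.37699997 0.39227667 0.08764765]
the job is handed in; nothing more can be done
None
```

The box is closed, and I handed the job in at 15.3 s with the arm still pressing the cover down at about 12 N.

- **Setting it on:** I gripped the long cover by its bar and set it on the box. It stopped on the latches with the grip point about 35 mm above the rim, which is within the expected 34 to 37 mm.
- **Snap:** Pressing force rose to about 16 N, slightly above the stated 8 to 14 N and including some sideways friction. It then dropped and turned to a pull of about 5 N as the latches snapped.
- **Final state:** The plate stopped firm at rim height, with the grip point about 19.4 mm above the rim by the tool reading against a nominal 20 mm. It is level to about 0.1°. The last reading was 11.7 N down, with 2.7 N sideways.
- **Latches:** The side picture shows the −y latch filling its window. I could not see the +y latch. I take it to be home because the plate is level on the rim and the force dropped to a pull.
- **Other things on the desk:** The last top picture shows the short cover, screwdriver, stapler, tin and tape apparently where they were. I did not measure them.

The two cameras disagreed on the box centre by up to about 5 mm in my first rough picks. After fitting lines to the box outline, projected corners mostly matched both pictures to about 1 mm.

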